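# Pack a paint kit snugly into a pine caddy

## Robot

A 7-joint arm with a two-finger parallel gripper is mounted at the origin on the work surface. World frame = base frame: x ahead of the robot, y to its left, z up, the work surface at z = 0. Lengths are in m, angles in rad, forces in N, time in s.
With the tool pointing down it reaches from about 0.425 to 0.925 m from the base axis. Payload 6.8 kg.
Tool frame: the origin (TCP) lies at the very end of the fingers, on their centre line; the grasp point (between the pads) lies 19 mm behind it; z points along the fingers, y is the line along which they close (so a half turn about z gives the same grasp; the last joint's range is limited). The gripper opens to 85 mm and grips with 20 to 120 N. Pads are 22 mm wide; open, the fingers measure 114 mm over their backs; the gripper's body (76 mm by 85 mm) begins 54 mm behind the grasp point. The pads swing forward as they close: fully open they stand 13 mm farther back than shut.
Start: joints at [1.199, 0.477, 0.022, 1.555, -0.011, 1.109, -0.083], TCP at [0.176, -0.652, 0.231] pointing down, gripper open.
Joint ranges: [-2.96, 2.96], [-0.34, 2.1], [-1.41, 1.46], [0.24, 2.44], [-1.37, 4.51], [0.17, 1.92], [-2.96, 2.96]. Speed limits (rad/s): [2.39, 2.39, 3.14, 3.14, 3.14, 3.14, 3.14].

## Interface

Orientations are given as a rotation vector (axis times angle).
In Python, from bench import get_obs, viewer, r gives the robot as it stands. The module is installed in compiled form; this text tells all that it offers.
- The arm moves only by the tool play_rows, never from a script. Its argument "commands" is a list that holds one entry, the list of rows, each a list of 5 numbers: the gripper's target within -1 to 1 (shut at 1, half-way at 0, fully open at -1), then the shift along the tool's x, y, z scaled (see below), then the turn about the tool's z scaled (see below). A call has 1 to 12 rows; each row is the pose to reach, as a shift and turn from the pose commanded when the call began, along the tool's axes at that moment; what a row does not reach only later rows make up. The controller multiplies each number of a shift by 0.2 m and each number of a turn by pi/2 rad. A row lasts 1/12 s, in which the tool goes at most 41.7 mm and 7.16 degrees, less where a joint would pass 70% of its speed; a pose out of reach is approached as far as the arm can. A call with a number of a shift or a turn outside -1 to 1 is refused whole. A call with a gripper value outside its range is refused whole. The fingers move at their own pace and stop on an object; "grip_force" is the grip in N (left out, the last holds). Time passes only in rows, so rows that repeat a pose let the fingers close. It gives the time, the measured TCP pose, the force, the opening and the grip force at its end, in the units of the state.
- get_obs(): the state, without advancing time (a new reading comes with each control period).
- viewer.grab_frame(name): name is "scene" or "side" or "wrist"; returns a dict with "pixels" (480x640x3 uint8, red, green, blue), "fovy" (degrees; the focal length in pixels is half the picture's height over the tangent of half this angle, whatever the lens; pixels are square), "cx", "cy" (the principal point, pixels), "world_to_cam" (4x4, takes a point from world to camera coordinates); the wrist camera has in their place "hand_eye" (4x4, takes a point from camera to tool coordinates, whose origin is the TCP and whose axes are the flange's). Camera axes: x right, y up, looking along -z (the intrinsics and any distortion apply to the point x, -y, -z); pixel columns grow to the right and rows downward; lengths in m; the calibration is good to about 2 mm. The wrist camera is an equidistant fisheye: a pixel r from the principal point sees the ray r / f radians off the axis. A picture is of the moment at which its call begins: read the wrist's pose just before it. There is no depth.
- r.hand_in(): hands the job in; it is judged then, once.
Trained networks look in a picture, given as the dict that the camera call returned (one of the last four; its "shot" number tells which), for a name from the list of things; names that differ only in an ending like _2 or _b are one class to them, and where a whole thing is asked for, a point or a joint stands for the part that bears it (a point fixed in the world has none). Each returns a list of dicts, best first, with "score" (0 to 1); they miss things now and then, are a little off and sometimes report something else, mostly with a low value. They report only what shows in the picture. A call takes as long as a camera call.
- viewer.trace(picture, thing): "pixels" (480x640 bool, what is visible of it) and "rect" ([left, top, right, bottom] in pixels, round what is visible of it).
The state is a dict: "clock": time; "joints": joint angles; "qvel": joint speeds; "tau": joint torques, N m; "tcp_pos": TCP position; "orientation": TCP orientation; "contact_force": force on the tool from outside, world axes, zero at the start; "moment": the same for the moment, N m; "grip_width": finger opening in m; "gripper_force": force on a finger pad.
Only numpy, scipy, OpenCV 4.12 (cv2) and the standard library are available. Lean on these libraries where they do the work, as an engineer would, in place of code of your own. Each camera call takes 0.05 s, during which the arm holds its last target. There are 200 camera calls.

## Task

Finish packing the pine caddy: next to the pink jar already in it, stand the orange-banded carton and the green can upright on its floor, all three in one row between the end wall and the blue divider, with the carton's broad side across the caddy. Slide the divider along by its yellow tab until the three stand snug against one another and the end wall, and let go, with everything standing still. Leave the lilac jar, the mist sprayer, the tumbler and the glue gun where they are.

Things in the scene. Friction and masses are not known exactly. Their poses are not given: they have to be found in the camera images.
- caddy_in (a point): Centre of the inner floor of the open pine caddy, 6 mm above the table. The caddy is fixed to the table, walls 6 mm thick, rim 51 mm above the table (45 mm above the inner floor), outside 228 x 76 mm. Inside 216 mm along its x axis and 64 mm along its y axis; z is up. The row stands against the end wall at x = -108 mm; the blue divider is near the other end and pushes towards -x.
- divider (a joint): Travel of the blue sliding divider, in m, along the caddy's -x axis. 0 = fully back, where its flat front face is 176 mm from the end wall (caddy x = +68 mm); range 0 to 0.060. It starts between 0 and 0.006. Slides with about 1.5 N of friction and stays where it is left; pushing the full row takes about 4 to 9 N. With the three items tight it stands near 0.024 (58 + 40 + 54 mm of items).
- divider_face (a point): Foot of the divider's flat front face (the face that touches the row), mid-width, 0.5 mm above the inner floor; same axes as the caddy. The divider plate is 8 mm thick, 61 mm wide and 69 mm high; a 26 mm long, 34 mm high block lies behind it (+x).
- divider_tab (a point): Grip point on the upright yellow tab of the divider, 82 mm above the table, 22 mm behind the front face (+x); same axes as the caddy. The tab is 30 mm wide along the caddy's y and 14 mm thick along x, and stands free from 41 to 107 mm above the table (caddy rim 51 mm), so it can be pinched across y from above.
- pink_jar_center (a point): Centre of the pink round paint jar with a darker pink lid, diameter 58, height 90 mm, about 0.3 kg; it already stands in the caddy, 0 to 4 mm from the end wall at -x. z is its upright axis.
- carton_center (a point): Centre of the loose cardboard carton with an orange band, standing on the table: 40 mm along its own x, 58 mm along its own y, 100 mm high (z), 0.15 to 0.4 kg. It goes in with its y (58 mm) across the caddy, 3 mm free on either side; either way round is fine.
- green_can_center (a point): Centre of the loose round green can with a brass band and a black lid, diameter 54, height 96 mm, 0.2 to 0.45 kg, standing on the table. z is its upright axis.
- lilac_jar_center (a point): Centre of a lilac round jar with a darker lilac lid, diameter 58, height 90 mm, standing on the table near the carton and can. Bystander: leave it.
- mister_center (a point): Bystander: clear, pale-blue mist sprayer with a black top, diameter 58, height 180 mm; the point is half-way up. Beyond the caddy.
- tumbler_center (a point): Bystander: blue tumbler with a black lid, diameter 74, height 162 mm; the point is half-way up. To the left of the caddy.
- glue_gun_center (a point): Bystander: orange glue gun lying on its side, about 230 x 140 x 34 mm; the point is at the middle of its barrel.

How it is judged:
By the outcome, as a careful person would: the job done as asked, in the order asked, and still so for the second after the job is handed in, with the robot touching nothing.
It also fails if it takes over 61 s, if anything falls off the work surface, if the arm or the gripper's body presses on something with over 40 N, if the wrist force passes 120 N, or if a joint passes its speed limit or range.

## Working session

There is one attempt and no reset: what is moved stays moved. The work goes in short steps, Python scripts to look and compute and a tool call to move; the robot and the scene stay as the last step left them, time stands still between calls to the robot, and variables do not carry over. Pictures are saved under pics/ and viewed, at most 10 in all, crops included, and the job is handed in when it is done.

Besides the shell and the picture viewer there is one more tool, called after "Emit:" by a JSON object that holds its "op" and its "data". play_rows: Moves the arm, as the interface text tells. Shifts and turns lie within -1 to 1; 1 stands for 0.2 m of shift or pi/2 rad of turn. Its arguments: {"type":"object","properties":{"commands":{"type":"array","items":{"type":"array","items":{"type":"array","items":{"type":"number","minimum":-1,"maximum":1}}}},"grip_force":{"type":"number"}},"required":["commands"]}

```bash
mkdir -p pics; python3 - <<'E'
from bench import get_obs, viewer, r
import cv2,numpy as np
o=get_obs();print({k:np.round(v,3) for k,v in o.items()})
ims=[]
for n in ["scene","side"]:
    f=viewer.grab_frame(n);cv2.imwrite(f"pics/{n}0.png",f["pixels"][:,:,::-1])
    print(n,f["fovy"],f["cx"],f["cy"],np.round(f["world_to_cam"],4).tolist(),[k for k in f])
    for t in ["caddy_in","divider","divider_tab","pink_jar_center","carton_center","green_can_center","lilac_jar_center","mister_center","tumbler_center","glue_gun_center"]:
        d=viewer.trace(f,t)
        print(t,[(round(x["score"],2),np.round(x["rect"]).tolist()) for x in d[:3]])
E
```

```text
{'clock': np.float64(0.0), 'joints': array([ 1.199,  0.478,  0.022,  1.556, -0.011,  1.109, -0.083]), 'qvel': array([ 0.001, -0.   , -0.001, -0.001, -0.001,  0.001, -0.002]), 'tau': array([ 1.0000e-03, -5.9645e+01,  1.6090e+00, -2.8120e+01,  1.3000e-02,
        9.0000e-03,  0.0000e+00]), 'tcp_pos': array([ 0.176, -0.651,  0.23 ]), 'orientation': array([-3.113e+00, -4.130e-01,  1.000e-03]), 'contact_force': array([-0.145, -0.115, -0.79 ]), 'moment': array([ 0.005, -0.026,  0.05 ]), 'gripper_force': np.float64(0.0), 'grip_width': np.float64(0.085)}
scene 54.56038822988325 319.52584392350036 236.6407382432353 [[0.0673, 0.9977, -0.0031, -0.1329], [-0.7721, 0.054, 0.6332, 0.4007], [0.6319, -0.0402, 0.774, -1.4859], [0.0, 0.0, 0.0, 1.0]] ['pixels', 'fovy', 'cx', 'cy', 'world_to_cam', 'shot']
caddy_in [(0.78, [292.0, 174.0, 356.0, 262.0])]
divider [(0.69, [298.0, 172.0, 324.0, 208.0])]
divider_tab [(0.92, [298.0, 172.0, 326.0, 208.0])]
pink_jar_center [(0.88, [322.0, 213.0, 351.0, 248.0])]
carton_center [(0.73, [208.0, 186.0, 240.0, 227.0])]
green_can_center [(0.78, [166.0, 245.0, 201.0, 28
[... 340 characters left out ...]
849, -0.0158, 0.5718], [0.2463, -0.6211, 0.744, -0.1651], [-0.2962, 0.6827, 0.6679, -0.7918], [0.0, 0.0, 0.0, 1.0]] ['pixels', 'fovy', 'cx', 'cy', 'world_to_cam', 'shot']
caddy_in [(0.89, [296.0, 257.0, 417.0, 315.0]), (0.31, [382.0, 150.0, 410.0, 193.0])]
divider [(0.69, [385.0, 256.0, 411.0, 296.0])]
divider_tab [(0.96, [391.0, 258.0, 407.0, 293.0])]
pink_jar_center [(0.67, [300.0, 254.0, 332.0, 296.0])]
carton_center [(0.77, [396.0, 192.0, 418.0, 238.0])]
green_can_center [(0.55, [335.0, 158.0, 356.0, 203.0])]
lilac_jar_center []
mister_center [(0.76, [224.0, 165.0, 258.0, 246.0])]
tumbler_center [(0.65, [310.0, 394.0, 373.0, 480.0])]
glue_gun_center [(0.66, [142.0, 370.0, 245.0, 479.0])]
```

View pics/scene0.png

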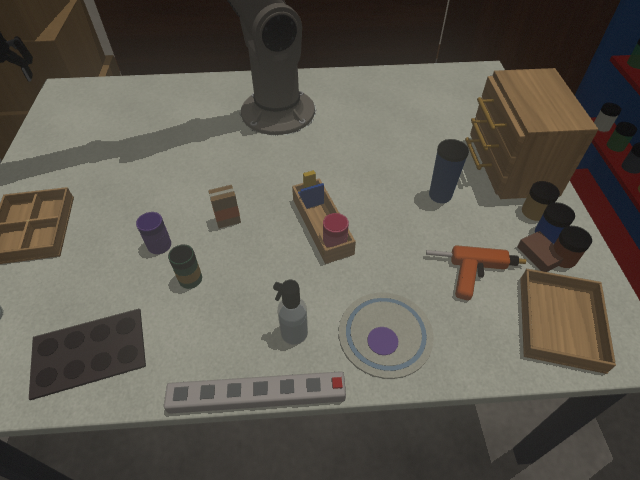

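View pics/side0.png

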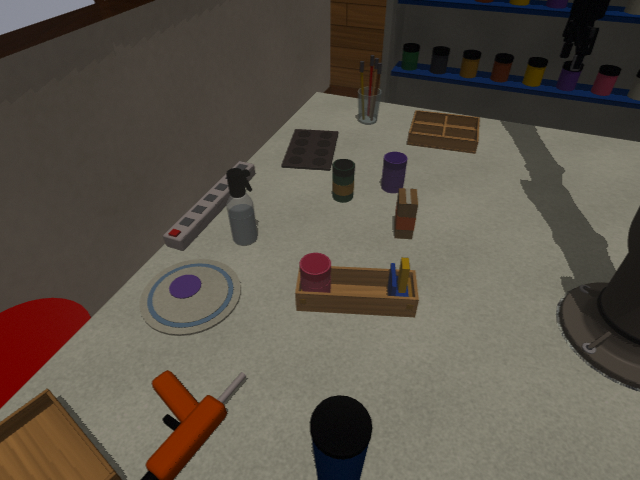

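The scene view has the robot at top, caddy at about (323,220) with the divider at the robot end (311,188) and the pink jar at (336,230). The carton is at (225,206), the can at (185,266) and the lilac jar at (154,232). The side view agrees: carton (406,213), can (343,181), caddy (356,290).

```bash
cat > h.py <<'E'
from bench import get_obs, viewer, r
import cv2,numpy as np
from scipy.optimize import minimize
from scipy.spatial.transform import Rotation as R
def Ttool(o):
    T=np.eye(4);T[:3,:3]=R.from_rotvec(o["orientation"]).as_matrix();T[:3,3]=o["tcp_pos"];return T
def grab(n):
    o=get_obs();f=viewer.grab_frame(n)
    f["W"]=np.linalg.inv(Ttool(o)@f["hand_eye"]) if n=="wrist" else f["world_to_cam"]
    f["n"]=n;return f
def proj(f,P):
    P=np.atleast_2d(P);c=P@f["W"][:3,:3].T+f["W"][:3,3];c=c*[1,-1,-1]
    F=240/np.tan(np.radians(f["fovy"]/2))
    if f["n"]=="wrist":
        s=np.hypot(c[:,0],c[:,1])+1e-12;k=F*np.arctan2(s,c[:,2])/s
    else: k=F/c[:,2]
    return np.c_[f["cx"]+k*c[:,0],f["cy"]+k*c[:,1]]
def cyl(d,h,z0=0):
    a=np.linspace(0,2*np.pi,40,endpoint=False);c=np.c_[np.cos(a),np.sin(a)]*d/2
    return np.vstack([np.c_[c,0*a+z0],np.c_[c,0*a+z0+h]])
def box(a,b,h,z0=0): # subdivided edges ok for fisheye
    t=np.linspace(-.5,.5,9);e=np.array([(x,s) for x in t for s in(-.5,.5)]+[(s,x) for x in t for s in(-.5,.5)])*[a,b]
    return np.vstack([np.c_[e,0*e[:,0]+z0],np.c_[e,0*e[:,0]+z0+h]])
M={"carton_center":box(.04,.058,.1),"green_can_center":cyl(.054,.096),"pink_jar_center":cyl(.058,.09,.006),
"lilac_jar_center":cyl(.058,.09),"caddy_in":box(.228,.076,.051),"mister_center":cyl(.058,.18),"tumbler_center":cyl(.074,.162)}
def place(m,p):
    c,s=np.cos(p[2]),np.sin(p[2]);return m@np.array([[c,s,0],[-s,c,0],[0,0,1]])+[p[0],p[1],0]
S=4
def sil(f,m,p):
    h=cv2.convexHull(proj(f,place(m,p)).astype(np.float32))
    im=np.zeros((480*S,640*S),np.uint8);cv2.fillConvexPoly(im,np.round((h+.5)*S).astype(np.int32),1)
    return cv2.resize(im.astype(np.float32),(640,480),interpolation=cv2.INTER_AREA)
def fit(obs,m,p0,yaw=True):
    def cost(q):
        p=[q[0],q[1],q[2]/5 if yaw else 0];t=0
        for f,mk in obs:
            s=sil(f,m,p);t+=1-np.minimum(s,mk).sum()/np.maximum(s,mk).sum()
        return t/len(obs)
    best=None
    for y in (([p0[2]] if len(p0)>2 else np.arange(-1.5,1.6,.4)) if yaw else [0]):
        x0=[p0[0],p0[1]]+([y*5] if yaw else [])
        sx=np.array([x0]+[np.array(x0)+.02*np.eye(len(x0))[i]*(10 if i==2 else 1) for i in range(len(x0))])
        b=minimize(cost,x0,method="Nelder-Mead",options=dict(initial_simplex=sx,xatol=1e-4,fatol=1e-4,maxiter=90))
        if best is None or b.fun<best.fun:best=b
    q=best.x;return np.array([q[0],q[1],q[2]/5 if yaw else 0]),best.fun
def ground(f,uv,z):
    F=240/np.tan(np.radians(f["fovy"]/2));x=(np.array(uv)-[f["cx"],f["cy"]])
    if f["n"]=="wrist":
        rr=np.hypot(*x);d=np.array([*(x/rr*np.sin(rr/F)),np.cos(rr/F)])
    else:d=np.array([*(x/F),1.])
    d=f["W"][:3,:3].T@(d*[1,-1,-1]);c=-f["W"][:3,:3].T@f["W"][:3,3]
    return c+d*(z-c[2])/d[2]
E
cat > a.py <<'E'
from h import *
fs=[grab("scene"),grab("side")]
for t in M:
    ob=[]
    for f in fs:
        d=viewer.trace(f,t)
        if d and d[0]["score"]>.4: ob.append((f,d[0]["pixels"].astype(np.float32)))
    f,mk=ob[0];ys,xs=np.nonzero(mk);g=ground(f,[xs.mean(),ys.mean()],.04)
    p,c=fit(ob,M[t],g[:2],t in("carton_center","caddy_in"));print(t,len(ob),np.round(p,4),round(c,3))
print(Ttool(get_obs()).round(3).tolist())
E
time python3 a.py
```

```text
carton_center 2 [ 0.4543 -0.1326  0.0941] 0.092
green_can_center 2 [ 0.6326 -0.2094  0.    ] 0.071
pink_jar_center 2 [0.5657 0.1318 0.    ] 0.301
lilac_jar_center 2 [ 0.5259 -0.2965  0.    ] 0.083
caddy_in 2 [0.4898 0.1063 0.3095] 0.252
mister_center 2 [0.7885 0.0251 0.    ] 0.18
tumbler_center 2 [0.4047 0.4312 0.    ] 0.124
[[0.965, 0.261, 0.0, 0.176], [0.261, -0.965, -0.0, -0.652], [0.0, 0.0, -1.0, 0.231], [0.0, 0.0, 0.0, 1.0]]
real	0m42.517s
user	1m4.229s
sys	0m23.176s
```

Emit:
{"op": "play_rows", "data": {"commands": [[[-1,0.8,-0.65,-0.4,0],[-1,0.8,-0.65,-0.4,0],[-1,0.8,-0.65,-0.4,0],[-1,0.8,-0.65,-0.4,0],[-1,0.8,-0.65,-0.4,0],[-1,0.8,-0.65,-0.4,0]]], "grip_force": 40}}

```text
clock: 2.4
tcp_pos: [0.302, -0.48, 0.3141]
orientation: [3.111, 0.425, 0.007]
contact_force: [1.2, 0.3, -0.2]
grip_width: 0.0855
gripper_force: 0.0
```

Emit:
{"op": "play_rows", "data": {"commands": [[[-1,0.8,-0.65,-0.2,0.1],[-1,0.8,-0.65,-0.2,0.1],[-1,0.8,-0.65,-0.2,0.1],[-1,0.8,-0.65,-0.2,0.1],[-1,0.8,-0.65,-0.2,0.1],[-1,0.8,-0.65,-0.2,0.1]]]}}

```text
clock: 2.9
tcp_pos: [0.4227, -0.3101, 0.3532]
orientation: [-3.135, -0.185, -0.007]
contact_force: [0.5, 0.8, -0.9]
grip_width: 0.0854
gripper_force: 0.0
```

Emit:
{"op": "play_rows", "data": {"commands": [[[-1,0.4,-0.7,0,0],[-1,0.4,-0.7,0,0],[-1,0.4,-0.7,0,0],[-1,0.4,-0.7,0,0],[-1,0.4,-0.7,0,0],[-1,0.4,-0.7,0,0]]]}}

```text
clock: 3.4
tcp_pos: [0.4826, -0.1675, 0.3514]
orientation: [-3.137, -0.175, -0.001]
contact_force: [0.7, -0.7, -0.5]
grip_width: 0.0855
gripper_force: 0.0
```

```bash
cat > w.py <<'E'
from h import *
import sys,pickle
f=grab("wrist");o=get_obs();print(np.round(o["tcp_pos"],4),Ttool(o)[:2,:2].round(3).tolist(),f["hand_eye"].round(3).tolist(),round(f["fovy"],1))
im=f["pixels"][:,:,::-1].copy();cv2.imwrite(sys.argv[1],im)
P={"carton_center":[.454,-.133],"green_can_center":[.633,-.209],"lilac_jar_center":[.526,-.296],"pink_jar_center":[.565,.132],"caddy_in":[.49,.106,.31]}
for t in sys.argv[2:]:
    d=viewer.trace(f,t);print(t,[(round(x["score"],2),np.round(x["rect"]).tolist()) for x in d[:2]])
    if not d: continue
    y=t in("carton_center","caddy_in")
    p,c=fit([(f,d[0]["pixels"].astype(np.float32))],M[t],P[t],y);print("   ",np.round(p,4),round(c,3))
    h=cv2.convexHull(proj(f,place(M[t],p)).astype(np.float32)).astype(int);cv2.polylines(im,[h],True,(0,0,255),1)
    cs,_=cv2.findContours(d[0]["pixels"].astype(np.uint8),0,1);cv2.drawContours(im,cs,-1,(0,255,0),1)
cv2.imwrite(sys.argv[1].replace(".png","o.png"),im)
E
python3 w.py pics/w1.png carton_center green_can_center lilac_jar_center caddy_in pink_jar_center
```

```text
[ 0.4818 -0.1696  0.3512] [[0.994, 0.108], [0.108, -0.994]] [[-0.0, 0.95, 0.312, 0.081], [1.0, 0.0, 0.001, -0.0], [0.001, 0.312, -0.95, -0.142], [0.0, 0.0, 0.0, 1.0]] 65.7
carton_center [(0.94, [252.0, 183.0, 311.0, 237.0])]
    [ 0.4542 -0.1315  0.2887] 0.048
green_can_center []
lilac_jar_center [(0.61, [393.0, 140.0, 454.0, 195.0])]
    [ 0.5246 -0.2957  0.    ] 0.03
caddy_in [(0.92, [79.0, 73.0, 170.0, 246.0])]
    [0.4896 0.1084 0.3022] 0.197
pink_jar_center [(0.8, [55.0, 84.0, 118.0, 133.0])]
    [0.5646 0.1326 0.    ] 0.153
```

View pics/w1o.png

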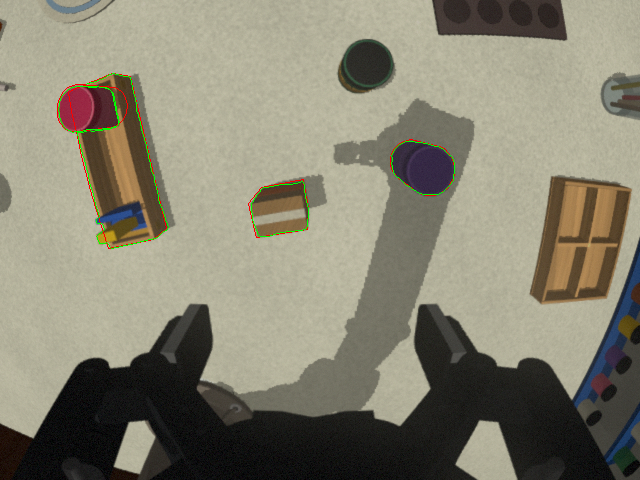

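The overlay shows the carton well fitted at (280,210), with the lilac jar at (425,167), the can at (367,65), and the caddy at (122,160) with its divider at (122,215). I'll move in above the carton to check its yaw.

Emit:
{"op": "play_rows", "data": {"commands": [[[-1,-0.11,-0.2,0.4,-0.1],[-1,-0.11,-0.2,0.4,-0.1],[-1,-0.11,-0.2,0.4,-0.1],[-1,-0.11,-0.2,0.4,-0.1]]]}}

```text
clock: 4.03
tcp_pos: [0.453, -0.1315, 0.2689]
orientation: [-3.113, -0.412, 0.009]
contact_force: [0.2, -0.7, 0.5]
grip_width: 0.0856
gripper_force: 0.0
```

```bash
python3 w.py pics/w2.png carton_center green_can_center caddy_in
```

```text
[ 0.4552 -0.1326  0.2711] [[0.966, 0.26], [0.26, -0.966]] [[-0.0, 0.95, 0.311, 0.081], [1.0, 0.0, 0.001, 0.0], [0.001, 0.311, -0.95, -0.142], [0.0, 0.0, 0.0, 1.0]] 65.7
carton_center [(0.98, [282.0, 174.0, 350.0, 235.0])]
    [ 0.4542 -0.1322 -2.8531] 0.032
green_can_center [(0.86, [400.0, 14.0, 481.0, 85.0])]
    [ 0.6313 -0.2083  0.    ] 0.022
caddy_in [(0.64, [78.0, 6.0, 162.0, 220.0])]
    [0.4899 0.1086 0.3015] 0.209
```

View pics/w2o.png

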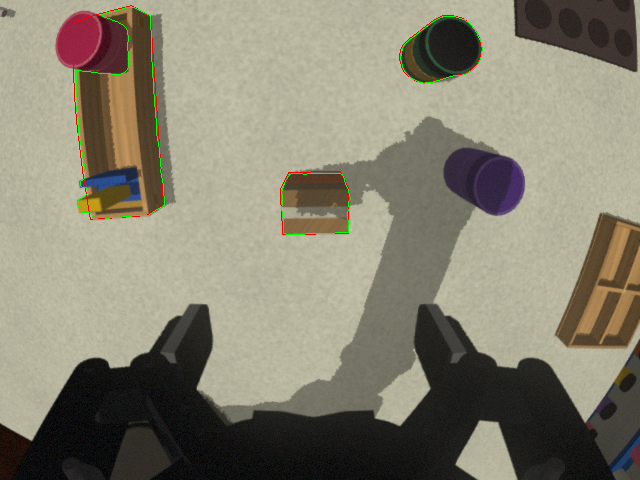

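The carton outline fits closely at (316,204), giving a carton yaw of 0.289. The can fits at (441,49). Now I'll descend on the carton.

Emit:
{"op": "play_rows", "data": {"commands": [[[-1,0,0,0.6,-0.016],[-1,0,0,0.6,-0.016],[-1,0,0,0.6,-0.016],[-1,0,0,0.6,-0.016],[-1,0,0,0.8,-0.016],[-1,0,0,0.8,-0.016],[-1,0,0,0.8,-0.016]]]}}

```text
clock: 4.82
tcp_pos: [0.4563, -0.1325, 0.1124]
orientation: [-3.109, -0.451, 0.001]
contact_force: [-0.2, 0.3, -0.1]
grip_width: 0.0852
gripper_force: 0.0
```

Emit:
{"op": "play_rows", "data": {"commands": [[[-1,-0.01,0,0.14,0],[-1,-0.01,0,0.27,0],[-1,-0.01,0,0.27,0],[-1,-0.01,0,0.27,0],[1,-0.01,0,0.27,0],[1,-0.01,0,0.27,0],[1,-0.01,0,0.27,0],[1,-0.01,0,0.27,0],[1,-0.01,0,0.27,0],[1,-0.01,0,0.27,0]]]}}

```text
clock: 5.65
tcp_pos: [0.4555, -0.1328, 0.0596]
orientation: [3.107, 0.452, 0.005]
contact_force: [-1.7, 1.4, 9.2]
grip_width: 0.0576
gripper_force: 40.7
```

Emit:
{"op": "play_rows", "data": {"commands": [[[1,0,0,-0.2,0],[1,0,0,-0.4,0],[1,0,0,-0.6,0],[1,0,-0.2,-0.8,0],[1,0,-0.4,-1,0],[1,0,-0.6,-1,0],[1,0,-0.8,-1,0],[1,0,-0.8,-1,0],[1,0,-0.8,-1,0]]]}}

```text
clock: 6.4
tcp_pos: [0.4071, 0.0256, 0.2593]
orientation: [3.107, 0.464, 0.005]
contact_force: [0.4, -0.2, -1.6]
grip_width: 0.0577
gripper_force: 45.5
```

```bash
python3 - <<'E'
from h import *
import pickle
f=grab("wrist");o=get_obs();print(np.round(o["tcp_pos"],4),o["orientation"].round(4),o["grip_width"],o["contact_force"].round(2))
pickle.dump({k:v for k,v in f.items()},open("f3.pkl","wb"))
im=f["pixels"][:,:,::-1]
c=proj(f,place(box(.228,.076,.051),[.4897,.1083,.302]));print(c.min(0),c.max(0))
a=c.min(0).astype(int)-25;b=c.max(0).astype(int)+25;a=np.maximum(a,0)
cr=im[a[1]:b[1],a[0]:b[0]];s=min(780/cr.shape[1],590/cr.shape[0]);print(a,s)
cv2.imwrite("pics/w3c.png",cv2.resize(cr,None,fx=s,fy=s,interpolation=cv2.INTER_CUBIC))
E
```

```text
[0.4076 0.0229 0.2587] [3.1067 0.4598 0.0036] 0.05777979283974035 [ 0.69 -1.06 -2.13]
[214.1236401  -17.86040116] [298.41448122 215.76923432]
[189   0] 2.4583333333333335
```

View pics/w3c.png

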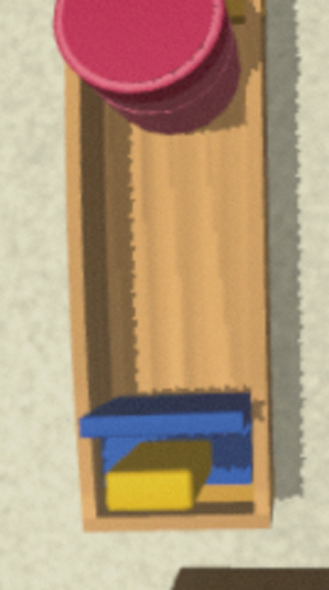

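The crop shows the caddy's near outer corners at about (84,530) and (271,526). Its side rims run up to about (65,120) and (265,100). The divider's blue front face has its foot at row ~395, and the jar is at the top.

```bash
cat > cf.py <<'E'
from h import *
import pickle
from scipy.optimize import least_squares
f=pickle.load(open("f3.pkl","rb"));a=np.array([189,0]);s=2.4583333
# u: along -x_caddy (away from robot), v: left(+)
L=np.array([(84,530),(74,330),(65,130)])/s+a;Rr=np.array([(271,526),(268,330),(265,130)])/s+a;N=np.array([(84,530),(180,528),(271,526)])/s+a
def loc(uv,p,z):
    d=ground(f,uv,z)[:2]-p[:2];c,q=np.cos(p[2]),np.sin(p[2]);return np.array([c*d[0]+q*d[1],-q*d[0]+c*d[1]])
def res(p):
    return [loc(u,p,.051)[1]-.038 for u in L]+[loc(u,p,.051)[1]+.038 for u in Rr]+[loc(u,p,.051)[0]+.114 for u in N]
S_=least_squares(res,[.49,.108,.302]);p=S_.x;print(p.round(4),(S_.fun*1e3).round(1))
for n,uv,z in [("face top",(80,420),.0755),("face top",(250,408),.0755),("face foot",(180,394),.0065),("tab L",(106,508),.107),("tab R",(192,508),.107)]: print(n,loc(np.array(uv)/s+a,p,z).round(4))
im=cv2.resize(f["pixels"][:,:,::-1][0:240,189:323],None,fx=s,fy=s)
def dr(P,col):
    q=((proj(f,place(np.array(P,float),p))-a)*s).round().astype(int);cv2.polylines(im,[q],True,col,1)
def rect(l,w,z):
    t=np.linspace(-1,1,15);return [(l/2,w/2*k,z) for k in t]+[(-l/2*k,w/2,z) for k in t][::1]+[(-l/2,-w/2*k,z) for k in t]+[(l/2*k,-w/2,z) for k in t]
def rect(l,w,z):
    t=np.linspace(-1,1,15);return [(l/2*k,w/2,z) for k in t]+[(l/2,-w/2*k,z) for k in t]+[(-l/2*k,-w/2,z) for k in t]+[(-l/2,w/2*k,z) for k in t]
dr(rect(.228,.076,.051),(0,255,0));dr(rect(.216,.064,.051),(255,255,0));dr(rect(.216,.064,.006),(0,0,255))
for g in(0,.004): dr(cyl(.058,.09,.006)[40:]+[.079-g,0,0],(255,255,255))
cv2.imwrite("pics/cf.png",im)
E
python3 cf.py
```

```text
[0.4908 0.1063 0.3095] [ 0.2 -0.8  0.6  0.4 -0.1 -0.2 -0.1 -0.1  0.1]
face top [-0.0662  0.0304]
face top [-0.0638 -0.0321]
face foot [-0.0652  0.0025]
tab L [-0.0922  0.0154]
tab R [-0.0929 -0.0138]
```

View pics/cf.png

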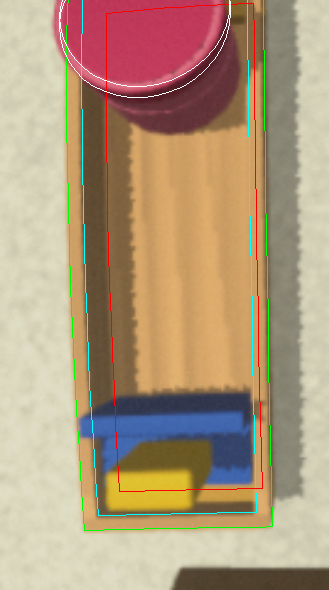

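The model overlay matches the rims and jar. The caddy is at (0.4908, 0.1063) with yaw 0.3095. The divider face is at about u=-0.066 and the jar gap is about 2 mm.

Emit:
{"op": "play_rows", "data": {"commands": [[[1,0.2,-0.09,0,-0.01],[1,0.4,-0.18,0.1,-0.01],[1,0.55,-0.25,0.2,-0.01],[1,0.63,-0.28,0.3,-0.01],[1,0.63,-0.28,0.35,-0.01],[1,0.63,-0.28,0.35,-0.01],[1,0.63,-0.28,0.35,-0.01],[1,0.63,-0.28,0.35,-0.01]]]}}

```text
clock: 7.12
tcp_pos: [0.5131, 0.1089, 0.1882]
orientation: [3.105, 0.474, 0.001]
contact_force: [-0.0, -0.4, -2.0]
grip_width: 0.0575
gripper_force: 45.5
```

```bash
cat > g.py <<'E'
from h import *
import sys
C=np.array([.4908,.1063]);A=.3095
o=get_obs();T=Ttool(o);d=o["tcp_pos"][:2]-C
yaw=np.arctan2(T[1,0],T[0,0]);print("tcp",o["tcp_pos"].round(4),"yaw",yaw.round(4),"uv",(d@[np.cos(A),np.sin(A)]).round(4),(d@[-np.sin(A),np.cos(A)]).round(4),"F",o["contact_force"].round(1),"w",round(o["grip_width"],4),"tilt",T[2,:2].round(4), "t",o["clock"])
if len(sys.argv)>2:
    t=np.array([float(x) for x in sys.argv[1:3]]);P=C+t[0]*np.array([np.cos(A),np.sin(A)])+t[1]*np.array([-np.sin(A),np.cos(A)]) if len(sys.argv)>3 else t
    e=T[:3,:3].T@np.r_[P-o["tcp_pos"][:2],0];print("cmd dx dy",(e[:2]/.2).round(3),"turn",round((yaw-A)/(np.pi/2),3))
E
python3 g.py .0225 0 c
```

```text
tcp [0.5131 0.1089 0.1882] yaw 0.3028 uv 0.022 -0.0043 F [-0.  -0.4 -2. ] w 0.0575 tilt [0.0005 0.001 ] t 7.1167
cmd dx dy [ 0.002 -0.022] turn -0.004
```

Emit:
{"op": "play_rows", "data": {"commands": [[[1,0.002,-0.022,0.1,-0.004],[1,0.002,-0.022,0.2,-0.004],[1,0.002,-0.022,0.28,-0.004],[1,0.002,-0.022,0.28,-0.004],[1,0.002,-0.022,0.28,-0.004],[1,0.002,-0.022,0.28,-0.004]]]}}

```text
clock: 7.62
tcp_pos: [0.513, 0.1144, 0.1331]
orientation: [3.104, 0.485, 0.004]
contact_force: [0.2, 0.0, -1.9]
grip_width: 0.0573
gripper_force: 45.4
```

```bash
python3 g.py .0225 0 c; python3 - <<'E'
from h import *
f=grab("wrist");g=grab("scene")
a=cv2.resize(f["pixels"][60:330,170:470,::-1],(400,360));b=cv2.resize(g["pixels"][150:280,260:400,::-1],(388,360),interpolation=cv2.INTER_CUBIC)
cv2.imwrite("pics/w4.png",np.hstack([a,b]))
E
```

```text
tcp [0.513  0.1144 0.1331] yaw 0.3101 uv 0.0236 0.0009 F [ 0.2  0.  -1.9] w 0.0573 tilt [0.0026 0.0007] t 7.6167
cmd dx dy [-0.006  0.005] turn 0.0
```

View pics/w4.png

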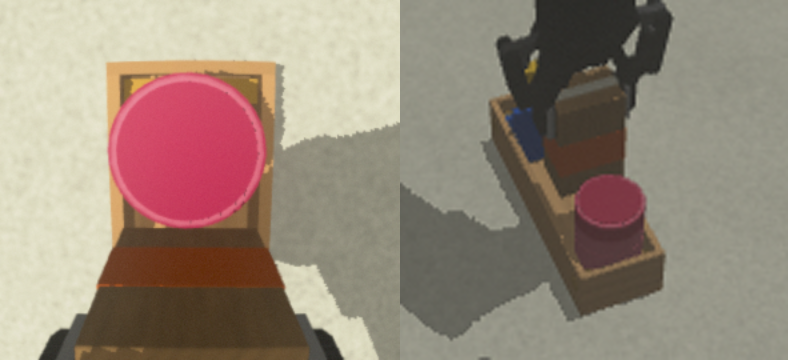

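In the wrist half, the carton's lower edge (120–270) sits between the side walls behind the jar. I'll lower it now.

Emit:
{"op": "play_rows", "data": {"commands": [[[1,-0.006,0.004,0.08,0],[1,-0.006,0.004,0.16,0],[1,-0.006,0.004,0.22,0],[1,-0.006,0.004,0.27,0],[1,-0.006,0.004,0.31,0],[1,-0.006,0.004,0.33,0],[1,-0.006,0.004,0.33,0],[1,-0.006,0.004,0.33,0]]]}}

```text
clock: 8.38
tcp_pos: [0.5115, 0.1138, 0.0656]
orientation: [-3.103, -0.487, -0.001]
contact_force: [0.4, -0.9, -2.4]
grip_width: 0.0575
gripper_force: 44.9
```

```bash
python3 g.py .0225 0 c
```

```text
tcp [0.5115 0.1138 0.0656] yaw 0.3112 uv 0.022 0.0009 F [ 0.4 -0.9 -2.4] w 0.0575 tilt [ 0.0007 -0.    ] t 8.3833
cmd dx dy [0.002 0.004] turn 0.001
```

Emit:
{"op": "play_rows", "data": {"commands": [[[1,0,0.004,0.005,0],[1,0,0.004,0.008,0],[1,0,0.004,0.01,0],[1,0,0.004,0.01,0]]]}}

```text
clock: 8.72
tcp_pos: [0.5119, 0.1137, 0.0653]
orientation: [-3.104, -0.487, -0.002]
contact_force: [-5.5, 0.6, 17.7]
grip_width: 0.0576
gripper_force: 47.0
```

Emit:
{"op": "play_rows", "data": {"commands": [[[1,0,0,-0.008,0],[1,0,0,-0.008,0],[-1,0,0,-0.008,0],[-1,0,0,-0.008,0],[-1,0,0,-0.008,0],[-1,0,0,-0.008,0],[-1,0,0,-0.1,0],[-1,0,0,-0.3,0],[-1,0,0,-0.5,0],[-1,0,0,-0.7,0],[-1,0,0,-0.7,0]]]}}

```text
clock: 9.63
tcp_pos: [0.5156, 0.1147, 0.2109]
orientation: [-3.103, -0.486, -0.019]
contact_force: [1.0, 1.3, -0.3]
grip_width: 0.0853
gripper_force: 0.0
```

```bash
python3 g.py .6313 -.2083; python3 w.py pics/w5.png pink_jar_center; python3 - <<'E'
from h import *
f=grab("scene");cv2.imwrite("pics/s5.png",cv2.resize(f["pixels"][130:300,120:420,::-1],(780,442),interpolation=cv2.INTER_CUBIC))
E
```

```text
tcp [0.5156 0.1147 0.2109] yaw 0.311 uv 0.0261 0.0004 F [ 1.   1.3 -0.3] w 0.0853 tilt [0.0123 0.001 ] t 9.6333
cmd dx dy [0.057 1.714] turn 0.001
[0.5142 0.1138 0.2077] [[0.952, 0.306], [0.306, -0.952]] [[-0.0, 0.95, 0.311, 0.081], [1.0, 0.0, 0.001, 0.0], [0.001, 0.311, -0.95, -0.142], [0.0, 0.0, 0.0, 1.0]] 65.7
pink_jar_center [(0.74, [269.0, 120.0, 351.0, 206.0])]
    [0.5642 0.1329 0.    ] 0.019
```

View pics/w5o.png

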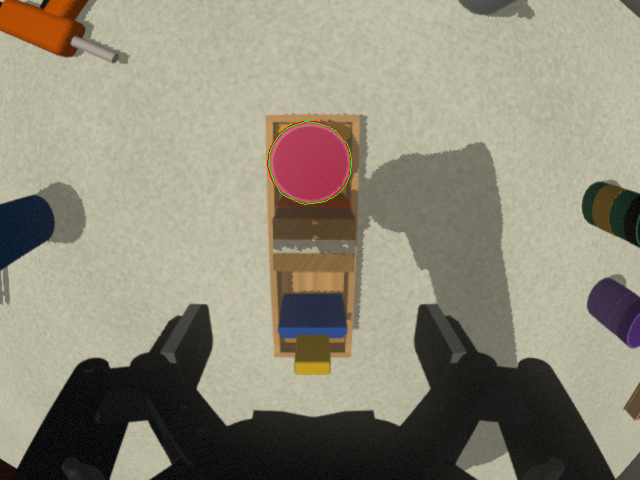

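The carton stands square behind the jar, at about (313,240), with the divider face beyond at (313,298). Next is the can.

Emit:
{"op": "play_rows", "data": {"commands": [[[-1,0.03,0.86,-0.1,0],[-1,0.03,0.86,-0.1,0],[-1,0.03,0.86,-0.1,0],[-1,0.03,0.86,-0.1,0],[-1,0.03,0.86,-0.1,0]]]}}

```text
clock: 10.2
tcp_pos: [0.5706, -0.0585, 0.2216]
orientation: [3.103, 0.47, -0.004]
contact_force: [1.2, -1.4, 0.3]
grip_width: 0.0856
gripper_force: 0.0
```

Emit:
{"op": "play_rows", "data": {"commands": [[[-1,0.05,0.7,0,0],[-1,0.05,0.7,0,0],[-1,0.05,0.7,0,0],[-1,0.05,0.7,0,0],[-1,0.05,0.7,0,0],[-1,0.05,0.7,0,0]]]}}

```text
clock: 10.7
tcp_pos: [0.6211, -0.18, 0.2209]
orientation: [-3.102, -0.483, 0.005]
contact_force: [0.4, 0.1, -0.4]
grip_width: 0.0854
gripper_force: 0.0
```

```bash
python3 w.py pics/w6.png green_can_center;python3 g.py .6313 -.2083
```

```text
[ 0.6212 -0.1782  0.2215] [[0.952, 0.306], [0.306, -0.952]] [[-0.0, 0.95, 0.311, 0.081], [1.0, 0.0, 0.001, 0.0], [0.001, 0.311, -0.95, -0.142], [0.0, 0.0, 0.0, 1.0]] 65.7
green_can_center [(0.76, [316.0, 173.0, 386.0, 261.0])]
    [ 0.6316 -0.208   0.    ] 0.024
tcp [ 0.6214 -0.1773  0.222 ] yaw 0.3129 uv 0.038 -0.3099 F [-1.   0.8 -1.1] w 0.0855 tilt [-0.0015 -0.0022] t 10.8
cmd dx dy [-0.001  0.162] turn 0.002
```

Emit:
{"op": "play_rows", "data": {"commands": [[[-1,0,0.16,0,0],[-1,0,0.16,0.2,0],[-1,0,0.16,0.4,0],[-1,0,0.16,0.5,0],[-1,0,0.16,0.5,0],[-1,0,0.16,0.5,0],[-1,0,0.16,0.5,0]]]}}

```text
clock: 11.38
tcp_pos: [0.6332, -0.2087, 0.1252]
orientation: [3.103, 0.489, 0.004]
contact_force: [0.1, -0.4, 0.9]
grip_width: 0.0853
gripper_force: 0.0
```

```bash
python3 g.py .6315 -.208
```

```text
tcp [ 0.6332 -0.2087  0.1252] yaw 0.3126 uv 0.0397 -0.3434 F [ 0.1 -0.4  0.9] w 0.0853 tilt [0.0024 0.0009] t 11.3833
cmd dx dy [-0.007 -0.006] turn 0.002
```

Emit:
{"op": "play_rows", "data": {"commands": [[[-1,-0.005,-0.005,0.15,0],[-1,-0.005,-0.005,0.32,0],[-1,-0.005,-0.005,0.32,0],[-1,-0.005,-0.005,0.32,0],[1,-0.005,-0.005,0.32,0],[1,-0.005,-0.005,0.32,0],[1,-0.005,-0.005,0.32,0],[1,-0.005,-0.005,0.32,0],[1,-0.005,-0.005,0.32,0],[1,-0.005,-0.005,0.32,0]]]}}

```text
clock: 12.22
tcp_pos: [0.6324, -0.2093, 0.0621]
orientation: [3.102, 0.486, 0.006]
contact_force: [-0.2, 0.7, 5.9]
grip_width: 0.0529
gripper_force: 41.0
```

Emit:
{"op": "play_rows", "data": {"commands": [[[1,0,0,-0.2,0],[1,0,0,-0.4,0],[1,0,0,-0.6,0],[1,0,0,-0.7,0],[1,0,0,-0.7,0],[1,0,0,-0.7,0]]]}}

```text
clock: 12.72
tcp_pos: [0.6314, -0.2094, 0.2015]
orientation: [3.102, 0.486, 0.005]
contact_force: [0.0, -0.2, -3.0]
grip_width: 0.053
gripper_force: 44.3
```

```bash
python3 g.py -.031 0 c
```

```text
tcp [ 0.6314 -0.2094  0.2015] yaw 0.3107 uv 0.0377 -0.3435 F [ 0.  -0.2 -3. ] w 0.053 tilt [0.0029 0.0023] t 12.7167
cmd dx dy [-0.341 -1.718] turn 0.001
```

Emit:
{"op": "play_rows", "data": {"commands": [[[1,-0.17,-0.86,-0.1,0],[1,-0.17,-0.86,-0.1,0],[1,-0.17,-0.86,-0.1,0],[1,-0.17,-0.86,-0.1,0],[1,-0.17,-0.86,-0.1,0]]]}}

```text
clock: 13.13
tcp_pos: [0.5414, -0.0486, 0.2183]
orientation: [-3.098, -0.499, 0.006]
contact_force: [-0.5, 1.1, -2.9]
grip_width: 0.0531
gripper_force: 44.2
```

Emit:
{"op": "play_rows", "data": {"commands": [[[1,-0.17,-0.86,0,0],[1,-0.17,-0.86,0,0],[1,-0.17,-0.86,0,0],[1,-0.17,-0.86,0,0],[1,-0.17,-0.86,0,0],[1,-0.17,-0.86,0,0],[1,-0.17,-0.86,0,0]]]}}

```text
clock: 13.72
tcp_pos: [0.4596, 0.0974, 0.2183]
orientation: [3.103, 0.489, -0.003]
contact_force: [1.1, -1.6, -2.1]
grip_width: 0.0528
gripper_force: 44.2
```

```bash
python3 g.py -.031 0 c
```

```text
tcp [0.4596 0.0974 0.2183] yaw 0.3128 uv -0.0324 0.001 F [ 1.1 -1.6 -2.1] w 0.0528 tilt [-0.0021  0.0002] t 13.7167
cmd dx dy [0.007 0.005] turn 0.002
```

Emit:
{"op": "play_rows", "data": {"commands": [[[1,0.003,0.003,0.1,0.002],[1,0.003,0.003,0.2,0.002],[1,0.003,0.003,0.3,0.002],[1,0.003,0.003,0.3,0.002],[1,0.003,0.003,0.3,0.002],[1,0.003,0.003,0.3,0.002]]]}}

```text
clock: 14.22
tcp_pos: [0.4621, 0.0965, 0.1598]
orientation: [-3.105, -0.48, -0.0]
contact_force: [0.7, -0.3, -2.7]
grip_width: 0.0531
gripper_force: 44.1
```

```bash
python3 g.py -.031 0 c; python3 - <<'E'
from h import *
f=grab("wrist");g=grab("side");o=get_obs()
C=np.array([.4908,.1063]);A=.3095
d=viewer.trace(f,"green_can_center")
if d:
    print(d[0]["score"]);m=d[0]["pixels"].astype(np.float32);zb=o["tcp_pos"][2]-.0622
    p,c=fit([(f,m)],cyl(.054,.096,zb),o["tcp_pos"][:2],False);e=p[:2]-C;print("can uv",e@[np.cos(A),np.sin(A)],e@[-np.sin(A),np.cos(A)],c)
a=cv2.resize(f["pixels"][60:390,150:500,::-1],(424,400));b=cv2.resize(g["pixels"][200:330,280:420,::-1],(371,345),interpolation=cv2.INTER_CUBIC);b=cv2.copyMakeBorder(b,0,55,0,0,0)
cv2.imwrite("pics/w7.png",np.hstack([a,b]))
E
```

```text
tcp [0.4621 0.0965 0.1598] yaw 0.3065 uv -0.0303 -0.0006 F [ 0.7 -0.3 -2.7] w 0.0531 tilt [ 0.0003 -0.0001] t 14.2167
cmd dx dy [-0.003 -0.003] turn -0.002
0.77
can uv -0.029817919291704128 -0.0003049671975959012 0.03003072738647461
```

View pics/w7.png

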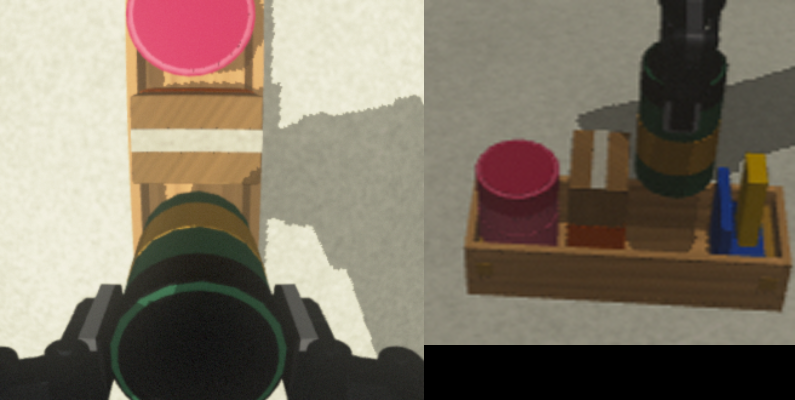

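The wrist view shows the can heading into the gap between the carton's rear edge and the divider. The side view shows the gap is clear. Lowering.

Emit:
{"op": "play_rows", "data": {"commands": [[[1,-0.006,-0.003,0.1,-0.002],[1,-0.006,-0.003,0.2,-0.002],[1,-0.006,-0.003,0.28,-0.002],[1,-0.006,-0.003,0.34,-0.002],[1,-0.006,-0.003,0.39,-0.002],[1,-0.006,-0.003,0.43,-0.002],[1,-0.006,-0.003,0.45,-0.002],[1,-0.006,-0.003,0.45,-0.002],[1,-0.006,-0.003,0.45,-0.002]]]}}

```text
clock: 15.12
tcp_pos: [0.4604, 0.0975, 0.0697]
orientation: [-3.104, -0.487, -0.001]
contact_force: [0.1, 0.3, -2.2]
grip_width: 0.053
gripper_force: 44.4
```

```bash
python3 g.py -.031 0 c
```

```text
tcp [0.4604 0.0975 0.0697] yaw 0.311 uv -0.0316 0.0008 F [ 0.1  0.3 -2.2] w 0.053 tilt [0.0006 0.0001] t 15.1167
cmd dx dy [0.003 0.004] turn 0.001
```

Emit:
{"op": "play_rows", "data": {"commands": [[[1,0,0,0.005,0],[1,0,0,0.01,0],[1,0,0,0.01,0],[1,0,0,0.01,0]]]}}

```text
clock: 15.45
tcp_pos: [0.4608, 0.0975, 0.0681]
orientation: [3.104, 0.486, 0.003]
contact_force: [-1.9, -0.1, 6.6]
grip_width: 0.0528
gripper_force: 44.7
```

Emit:
{"op": "play_rows", "data": {"commands": [[[-1,0,0,-0.002,0],[-1,0,0,-0.002,0],[-1,0,0,-0.002,0],[-1,0,0,-0.002,0],[-1,0,0,-0.1,0],[-1,0,0,-0.3,0],[-1,0,0,-0.5,0],[-1,0,0,-0.5,0],[-1,0,0,-0.5,0]]]}}

```text
clock: 16.2
tcp_pos: [0.4617, 0.0976, 0.1694]
orientation: [3.104, 0.486, 0.008]
contact_force: [-0.3, 0.1, -1.0]
grip_width: 0.0854
gripper_force: 0.0
```

```bash
python3 - <<'E'
from h import *
f=grab("wrist");g=grab("side")
C=np.array([.4908,.1063]);A=.3095
def loc(P): e=P[:2]-C;return np.round([e@[np.cos(A),np.sin(A)],e@[-np.sin(A),np.cos(A)]],4)
m=viewer.trace(f,"divider_tab")
if m: print("tab",m[0]["score"],m[0]["rect"]);b=m[0]["rect"];print([loc(ground(f,[x,b[3]],.107)) for x in (b[0],b[2])])
d=viewer.trace(f,"green_can_center")
if d: p,c=fit([(f,d[0]["pixels"].astype(np.float32))],cyl(.054,.096,.006),[.46,.097],False);print("can",loc(p),c)
a=cv2.resize(f["pixels"][60:390,150:500,::-1],(424,400));b=cv2.resize(g["pixels"][200:330,280:420,::-1],(371,345),interpolation=cv2.INTER_CUBIC);b=cv2.copyMakeBorder(b,0,55,0,0,0)
cv2.imwrite("pics/w8.png",np.hstack([a,b]))
E
python3 g.py -.0905 0 c
```

```text
tab 0.61 [271.2, 277.9, 358.4, 351.3]
[array([-0.0965,  0.0287]), array([-0.0966, -0.0297])]
can [-0.0317  0.0018] 0.1309404969215393
tcp [0.459  0.0969 0.166 ] yaw 0.3109 uv -0.0332 0.0007 F [-0.  -0.3  0.1] w 0.0855 tilt [-0.0028 -0.0003] t 16.4
cmd dx dy [-0.287  0.003] turn 0.001
```

View pics/w8.png

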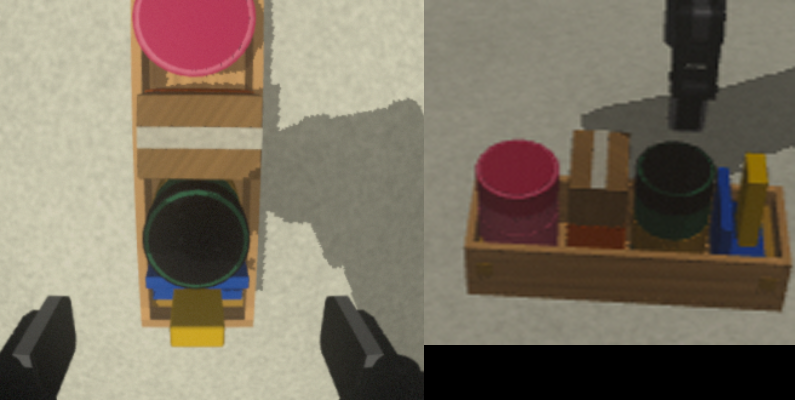

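All three stand in the row, with the tab centred at (197,318). Next I'll position the gripper over it.

Emit:
{"op": "play_rows", "data": {"commands": [[[-1,-0.14,0,0,0],[-1,-0.28,0,0,0],[-1,-0.28,0,0.1,0],[-1,-0.28,0,0.15,0],[-1,-0.28,0,0.15,0],[-1,-0.28,0,0.15,0],[-1,-0.28,0,0.15,0]]]}}

```text
clock: 16.98
tcp_pos: [0.4074, 0.0807, 0.1373]
orientation: [-3.103, -0.487, 0.0]
contact_force: [0.3, -0.6, 0.2]
grip_width: 0.0854
gripper_force: 0.0
```

```bash
python3 g.py -.0895 0 c
```

```text
tcp [0.4074 0.0807 0.1373] yaw 0.3113 uv -0.0872 0.0011 F [ 0.3 -0.6  0.2] w 0.0854 tilt [-0.0001 -0.0009] t 16.9833
cmd dx dy [-0.011  0.005] turn 0.001
```

Emit:
{"op": "play_rows", "data": {"commands": [[[-1,-0.011,0.005,0.15,0],[-1,-0.011,0.005,0.3,0],[-1,-0.011,0.005,0.37,0],[-1,-0.011,0.005,0.37,0],[-1,-0.011,0.005,0.37,0],[-1,-0.011,0.005,0.37,0]]]}}

```text
clock: 17.48
tcp_pos: [0.4061, 0.0791, 0.0643]
orientation: [-3.103, -0.487, -0.003]
contact_force: [0.4, -0.4, -0.1]
grip_width: 0.085
gripper_force: 0.0
```

```bash
python3 g.py -.0895 0 c; python3 -c "
from h import *
print(get_obs()['joints'].round(3))"
```

```text
tcp [0.4061 0.0791 0.0643] yaw 0.311 uv -0.0889 -0.0001 F [ 0.4 -0.4 -0.1] w 0.085 tilt [ 0.0018 -0.    ] t 17.4833
cmd dx dy [-0.003 -0.001] turn 0.001
[ 0.116  0.369 -0.529  2.265  0.34   0.578 -1.93 ]
```

Emit:
{"op": "play_rows", "data": {"commands": [[[1,0,0,0,0],[1,0,0,0,0],[1,0,0,0,0],[1,0,0,0,0],[1,0,0,0,0],[1,0,0,0,0],[1,0,0,0,0],[1,0,0,0,0],[1,0,0,0,0]]], "grip_force": 40}}

```text
clock: 18.23
tcp_pos: [0.4055, 0.0798, 0.064]
orientation: [-3.102, -0.487, -0.003]
contact_force: [-1.7, 3.3, 6.3]
grip_width: 0.0299
gripper_force: 39.9
```

Emit:
{"op": "play_rows", "data": {"commands": [[[1,0.01,0,0,0],[1,0.02,0,0,0],[1,0.03,0,0,0],[1,0.04,0,0,0],[1,0.05,0,0,0],[1,0.06,0,0,0],[1,0.07,0,0,0],[1,0.07,0,0,0]]]}}

```text
clock: 18.9
tcp_pos: [0.4177, 0.0837, 0.064]
orientation: [-3.103, -0.487, 0.001]
contact_force: [-6.5, 1.6, 13.1]
grip_width: 0.0297
gripper_force: 40.8
```

```bash
python3 g.py -.0667 0 c
```

```text
tcp [0.4177 0.0837 0.064 ] yaw 0.3115 uv -0.0765 0.0007 F [-6.5  1.6 13.1] w 0.0297 tilt [-0.0007 -0.0003] t 18.9
cmd dx dy [0.049 0.004] turn 0.001
```

Emit:
{"op": "play_rows", "data": {"commands": [[[1,0.008,0,0,0],[1,0.015,0,0,0],[1,0.022,0,0,0],[1,0.03,0,0,0],[1,0.03,0,0,0],[1,0.03,0,0,0]]]}}

```text
clock: 19.4
tcp_pos: [0.4234, 0.0856, 0.064]
orientation: [-3.103, -0.487, 0.001]
contact_force: [-5.3, 2.4, 11.9]
grip_width: 0.0297
gripper_force: 40.6
```

```bash
python3 g.py -.0667 0 c; python3 - <<'E'
from h import *
g=grab("side");f=grab("scene");cv2.imwrite("pics/w9.png",np.hstack([cv2.resize(g["pixels"][230:330,280:420,::-1],(476,340),interpolation=cv2.INTER_CUBIC),cv2.resize(f["pixels"][160:270,280:370,::-1],(278,340),interpolation=cv2.INTER_CUBIC)]))
E
```

```text
tcp [0.4234 0.0856 0.064 ] yaw 0.3115 uv -0.0705 0.0008 F [-5.3  2.4 11.9] w 0.0297 tilt [-0.0003 -0.0004] t 19.4
cmd dx dy [0.019 0.004] turn 0.001
```

Emit:
{"op": "play_rows", "data": {"commands": [[[1,0.005,0,0,0],[1,0.01,0,0,0],[1,0.01,0,0,0],[1,0.01,0,0,0]]]}}

```text
clock: 19.83
tcp_pos: [0.424, 0.0857, 0.064]
orientation: [3.103, 0.487, -0.004]
contact_force: [-10.7, 1.6, 18.6]
grip_width: 0.0294
gripper_force: 41.6
```

Emit:
{"op": "play_rows", "data": {"commands": [[[1,0.005,0,0,0],[1,0.008,0,0,0],[1,0.008,0,0,0],[1,0.008,0,0,0]]]}}

```text
clock: 20.17
tcp_pos: [0.424, 0.0857, 0.064]
orientation: [3.102, 0.487, -0.009]
contact_force: [-16.6, -0.0, 27.0]
grip_width: 0.0293
gripper_force: 42.5
```

```bash
python3 - <<'E'
from h import *
g=grab("side");f=grab("wrist")
a=cv2.resize(f["pixels"][40:360,220:400,::-1],(336,598),interpolation=cv2.INTER_CUBIC);b=cv2.resize(g["pixels"][230:330,285:425,::-1],(448,320),interpolation=cv2.INTER_CUBIC)
b=cv2.copyMakeBorder(b,0,278,0,0,0)
cv2.imwrite("pics/w10.png",np.hstack([a,b]))
C=np.array([.4908,.1063]);A=.3095
def loc(P): e=P[:2]-C;return np.round([e@[np.cos(A),np.sin(A)],e@[-np.sin(A),np.cos(A)]],4)
for t,m,p0 in [("pink_jar_center",cyl(.058,.09,.006),[.565,.132]),("carton_center",box(.04,.058,.1,.006),[.512,.113,.31])]:
    d=viewer.trace(f,t)
    if d: p,c=fit([(f,d[0]["pixels"].astype(np.float32))],m,p0,len(p0)>2);print(t,loc(p),p[2],c)
E
```

```text
carton_center [ 0.0301 -0.    ] 0.301098944450216 0.017790794372558594
```

View pics/w10.png

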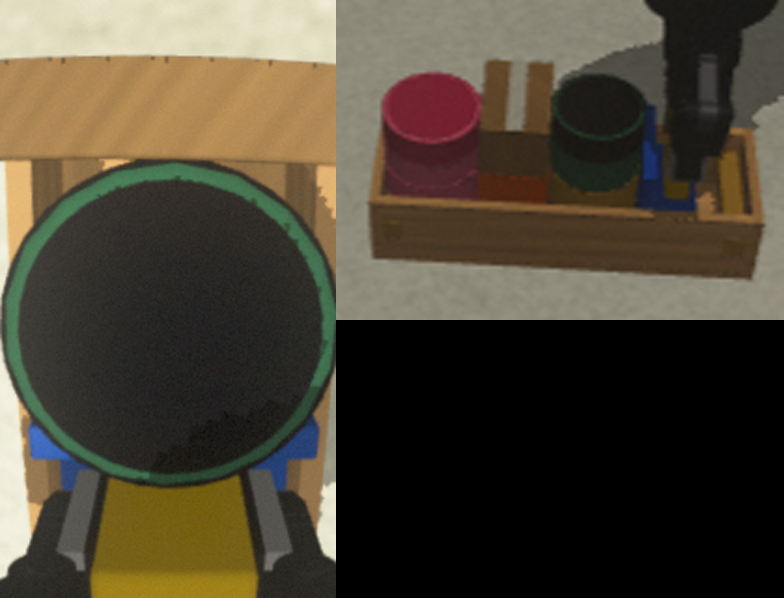

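The row is tight. The can touches both the carton and the divider. The carton centre is at u=0.030, which matches jar-plus-wall contact exactly. I'll relax the push, then release and retreat.

Emit:
{"op": "play_rows", "data": {"commands": [[[1,-0.008,0,0,0],[1,-0.015,0,0,0],[1,-0.015,0,0,0],[1,-0.015,0,0,0]]]}}

```text
clock: 20.7
tcp_pos: [0.424, 0.0857, 0.064]
orientation: [-3.103, -0.487, 0.0]
contact_force: [-6.1, 2.5, 11.6]
grip_width: 0.0297
gripper_force: 40.6
```

Emit:
{"op": "play_rows", "data": {"commands": [[[-1,0,0,0,0],[-1,0,0,0,0],[-1,0,0,0,0],[-1,0,0,0,0],[-1,0,0,0,0],[-1,0,0,0,0],[-1,0,0,-0.1,0],[-1,0,0,-0.3,0],[-1,0,0,-0.5,0],[-1,0,0,-0.7,0],[-1,0,0,-0.7,0],[-1,0,0,-0.7,0]]]}}

```text
clock: 21.7
tcp_pos: [0.4262, 0.085, 0.2055]
orientation: [3.103, 0.485, 0.008]
contact_force: [-0.6, 0.5, -0.4]
grip_width: 0.0853
gripper_force: 0.0
```

```bash
python3 - <<'E'
from h import *
f=grab("wrist");g=grab("side");o=get_obs();print(o["tcp_pos"].round(3),o["contact_force"].round(1),o["grip_width"])
C=np.array([.4908,.1063]);A=.3095
def loc(P): e=P[:2]-C;return np.round([e@[np.cos(A),np.sin(A)],e@[-np.sin(A),np.cos(A)]],4)
for t,m,p0 in [("pink_jar_center",cyl(.058,.09,.006),[.565,.132]),("carton_center",box(.04,.058,.1,.006),[.518,.116,.31]),("green_can_center",cyl(.054,.096,.006),[.473,.1])]:
    d=viewer.trace(f,t)
    if d: p,c=fit([(f,d[0]["pixels"].astype(np.float32))],m,p0,len(p0)>2);print(t,loc(p),p[2].round(3),round(c,3))
d=viewer.trace(f,"divider");print([x["rect"] for x in d[:1]])
a=cv2.resize(f["pixels"][10:360,200:420,::-1],(376,598),interpolation=cv2.INTER_CUBIC);b=cv2.resize(g["pixels"][230:330,285:425,::-1],(420,300),interpolation=cv2.INTER_CUBIC)
b=cv2.copyMakeBorder(b,0,298,0,0,0);cv2.imwrite("pics/w11.png",np.hstack([a,b]))
E
```

```text
[0.424 0.084 0.203] [ 1.3 -0.2 -0.3] 0.08536540803065175
pink_jar_center [0.0793 0.0028] 0.0 0.127
carton_center [0.0293 0.0002] 0.294 0.023
green_can_center [-0.0175  0.0018] 0.0 0.02
[[270.2, 184.9, 354.7, 248.4]]
```

```bash
python3 - <<'E'
from h import *
f=grab("wrist");C=np.array([.4908,.1063]);A=.3095
hsv=cv2.cvtColor(f["pixels"],cv2.COLOR_RGB2HSV)
def loc(P): e=P[:2]-C;return np.round([e@[np.cos(A),np.sin(A)],e@[-np.sin(A),np.cos(A)]],4)
y=cv2.inRange(hsv,(22,150,60),(34,255,255));y[:150]=0;y[:,:250]=0;y[:,380:]=0
n,l,s,c=cv2.connectedComponentsWithStats(y);i=1+s[1:,4].argmax();x,t,w,h,_=s[i];print(s[i],"tab rear u",loc(ground(f,[x+w/2,t+h],.107)))
b=cv2.inRange(hsv,(105,120,40),(125,255,255));b[:150]=0;b[:,:250]=0;b[:,380:]=0
n,l,s,c=cv2.connectedComponentsWithStats(b);print([(k.tolist(),loc(ground(f,[k[0],k[1]],.0755)),loc(ground(f,[k[0]+k[2],k[1]],.0755))) for k in s[1:] if k[4]>60])
E
```

```text
[ 290  205   45   39 1502] tab rear u [-0.0726  0.0005]
[([315, 185, 38, 39, 623], array([-0.038 , -0.0012]), array([-0.0378, -0.0291])), ([272, 191, 36, 34, 558], array([-0.0424,  0.0304]), array([-0.0425,  0.0039]))]
```

```bash
python3 -c "
from bench import r
print(r.hand_in())"
```

```text
the job is handed in; nothing more can be done
None
```

The job is handed in at about 22 s of the 61 s allowed: jar, carton and can stand in one row, snug between the end wall and the divider (final camera fits within about 1 mm of tight), the gripper is clear, and the bystanders were not moved; I viewed 11 pictures, one over the limit of 10.

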